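# Dim the ring light and draw the microscope camera up to its ring mark

### The job

The camera on the microscope has to be brought into focus with the eyepieces: first turn the ring light's dial down to the two-dot mark and let it click in. Then grip the camera and draw it straight up out of the photo tube, without forcing it sideways, until the engraved ring on its sleeve stands level with the tube's rim and the rest of the sleeve is still inside. The clamp screw is loose, so finish holding the camera still at that height, for someone else to tighten it; leave everything else on the table alone.

Things in the scene. Friction and masses are not known exactly. Their poses are not given: they have to be found in the camera images.
- dial (a joint): Step dial on top of the ring light's control box, vertical axis. Value: angle turned clockwise seen from above; detents at 0 (off, cross bar), 0.48 (one dot), 0.96 (two dots), 1.44 (three), 1.92 (four), 2.40 (five dots); stops at -0.1 and 2.5. A click takes about 0.1 N m; let go, it settles in the nearest detent. Starts at four or five dots.
- dial_grip (a point): Point on the dial's axis in its finger bar, 76 mm above the table (box top 55). The bar is 42 mm long, 12 wide, and stands from 60 to 84 mm above the table on a round skirt of 42 mm diameter whose top is at 60 mm. x: along the bar towards the end with the white pointer line; y: across the bar (pinch along y); z up. Turns with the dial.
- lightbox: Fixed grey control box with the dial, 125 (x) by 150 (y) by 55 mm high, black top. Origin: centre of the underside; z up. The dial's axis is at x = -14 mm, y = 0. Round it, counterclockwise from the box's +x seen from above, rows of white dots run outwards at 0.72 (1 dot), 0.24 (2), -0.24 (3), -0.72 (4), -1.20 rad (5), off bar at 1.20. The pointer is at 1.20 minus the dial's value.
- scope: Fixed white stereo microscope. Base plate 18 mm thick, x -110 to 180, y +-95 mm; pillar 28 mm thick at x = 142 mm, 250 mm high, focus block and knobs on it (y +-60, below 195 mm); head 92 mm wide, top 223 mm high; two eyepieces lean out to -x as far as x = -125 mm, tops 270 mm high. Origin: on the table under the photo tube's axis; z up.
- port (a point): Centre of the photo tube's upper rim: upright black tube on top of the microscope's head, 44 mm outside, bore 31 mm and 70 mm deep, rim 237 mm above the table; a small loose clamp screw sticks out of it sideways (to 39 mm from the axis), 8 mm below the rim. z up.
- camera: Camera, loose in the photo tube, turned anyhow. Origin: centre of the underside of its flange, which at first rests on the tube's rim; z up. Below it a sleeve of 30 mm diameter, 58 long, dark engraved ring 24 mm down (0.5 mm play all round). Above: flange 42 mm diameter, 9 high; neck; grey box 62 (x) by 44 (y) mm, from 16 to 56 mm up. 0.20 to 0.34 kg; let go, it slides down.
- camera_grip (a point): Point on the camera's axis in the middle of its housing, 38 mm above the camera's origin; pinch the 44 mm width along y. Axes as the camera's.
- ring_mark (a point): Middle of the engraved ring on the camera's sleeve, on its axis, 24 mm below the flange; hidden in the tube at first.
- dish: Glass dish, 84 mm diameter, 14 mm high, loose on the microscope's base under the objective. Origin: centre of its underside. Leave alone.
- eyepiece: Spare eyepiece, black, 40 mm diameter, 58 mm high, standing loose beside the microscope. Origin: centre of its underside. Leave alone.
- dropper: Small brown dropper bottle, 32 mm diameter, 62 mm high, loose beside the microscope. Origin: centre of its underside. Leave alone.
- forceps: Steel forceps, 120 mm long, 8 mm high, lying loose beside the control box. Origin: middle of its underside, x along it. Leave alone.
- loupe: Folding hand lens, 32 mm lens ring with a 50 mm steel cover, 16 mm high, lying loose beside the control box. Origin: underside of the lens ring's centre. Leave alone.
- needle: Dissecting needle with a wooden handle, 145 mm long, 8 mm thick, lying loose beyond the control box. Origin: its middle, on the table; x along it. Leave alone.
- slidebox: Flat plastic slide box, 62 by 90 mm, 32 mm high, loose beyond the control box. Origin: centre of its underside. Leave alone.
There are look-alikes about, which are no part of the job. Leave any pink look-alike of the camera alone. There is more than one size of the lightbox; the one meant has the size given above.

How it is judged:
By the outcome, as a careful person would: the job done as asked, in the order asked, and still so for the second after the job is handed in, while the arm keeps its last pose, push and grip.
It also fails if it takes over 61 s, if anything falls off the work surface, if the arm or the gripper's body presses on something with over 40 N, if the wrist force passes 120 N, or if a joint passes its speed limit or range.

### The arm

A 6-joint arm with a two-finger parallel gripper is mounted at the origin on the work surface. World frame = base frame: x ahead of the robot, y to its left, z up, the work surface at z = 0. Lengths are in m, angles in rad, forces in N, time in s.
With the tool pointing down it reaches from about 0.325 to 0.85 m from the base axis. Payload 15.5 kg.
Tool frame: the origin (TCP) lies on the centre line of the jaws, within the pads' length; the fingertips stand 19 mm ahead of it and the grasp point (between the pads) is the TCP; z points along the fingers, x is the direction in which the jaws open and shut, and the axes are right-handed (so a half turn about z gives the same grasp; the last joint's range is limited). The gripper opens to 91 mm and grips with 3 to 60 N. Pads are 32 mm wide; open, the fingers measure 118 mm over their backs; the gripper's body (76 mm by 178 mm) begins 60 mm behind the grasp point.
Start: joints at [1.097, 0.494, 1.345, -0, 1.302, -0.096], TCP at [0.231, 0.581, 0.233] pointing down, gripper open.
Joint ranges: [-2.91, 2.91], [-0.82, 2.16], [0.22, 2.67], [-1.22, 4.37], [0.12, 2.79], [-3.08, 3.08]. Speed limits (rad/s): [1.89, 1.89, 2.57, 3.01, 3.01, 3.01].

### API

Orientations are given as a unit quaternion [x, y, z, w].
In Python, from plant import bot gives the robot as it stands.
- The arm moves only by the tool carry_out, never from a script. Its argument "commands" is a list of rows, each a list of 2 entries, a list of its own where there are three numbers: the shift along the tool's x, y, z in cm, then the turn about the tool's z in rad. A call has exactly 10 rows; each row is the pose to reach, as a shift and turn from the pose commanded when the call began, along the tool's axes at that moment; what a row does not reach only later rows make up. A row lasts 1/8 s, in which the tool goes at most 62.5 mm and 10.7 degrees, less where a joint would pass 70% of its speed; a pose out of reach is approached as far as the arm can. A call with a gripper value outside its range is refused whole. "grip" is the opening, from 0 (shut) to 1 (fully open), set as the call begins (left out, the last holds). The fingers move at their own pace and stop on an object; "newtons" is the grip in N (left out, the last holds). Time passes only in rows, so rows that repeat a pose let the fingers close, or fill a call up. It gives the time, the measured TCP pose, the force and the opening at its end, in the units of the state.
- bot.sense(): the state, without advancing time (a new reading comes with each control period).
- bot.get_image(name): name is "side" or "top" or "wrist"; returns a dict with "color" (384x512x3 uint8, red, green, blue), "depth" (384x512 float32, m along the optical axis (not along the pixel's ray), 0 where there is no reading), "K" (3x3 intrinsics, pixels), "dist_coeffs" ([k1, k2, p1, p2, k3] as OpenCV has them; the pictures are not rectified), "rvec" (rotation vector, rad) and "tvec" (3), from world to camera coordinates, as OpenCV has them; the wrist camera has in their place "mount" (4x4, takes a point from camera to tool coordinates, whose origin is the TCP and whose axes are the tool frame's). Camera axes: x right, y down, z forward; pixel columns grow to the right and rows downward; lengths in m; the calibration is good to about 2 mm. A picture is of the moment at which its call begins: read the wrist's pose just before it.
- bot.close_job(): hands the job in, once; it reports no verdict.
Trained networks look in a picture, given as the dict that the camera call returned (one of the last four; its "shot" number tells which), for a name from the list of things; names that differ only in an ending like _2 or _b are one class to them, and where a whole thing is asked for, a point or a joint stands for the part that bears it (a point fixed in the world has none). Each returns a list of dicts, best first, with "confidence" (0 to 1); they miss things now and then, are a little off and sometimes report something else, mostly with a low value. They report only what shows in the picture. A call takes as long as a camera call. They do not tell look-alikes from the thing itself.
- bot.trace(target, picture): "region" (384x512 bool, what is visible of it) and "box" ([left, top, right, bottom] in pixels, round what is visible of it).
The state is a dict: "t": time; "joints": joint angles; "joint_vel": joint speeds; "joint_torque": joint torques, N m; "ee_pos": TCP position; "tcp_rot": TCP orientation; "ft_force": force on the tool from outside, world axes, zero at the start; "torque": the same for the moment, N m; "width": finger opening in m.
Only numpy, scipy, OpenCV 4.12 (cv2) and the standard library are available. Lean on these libraries where they do the work, as an engineer would, in place of code of your own. Each camera call takes 0.05 s, during which the arm holds its last target.

## Working session

There is one attempt and no reset: what is moved stays moved. The work goes in short steps, Python scripts to look and compute and a tool call to move; the robot and the scene stay as the last step left them, time stands still between calls to the robot, and variables do not carry over. Pictures are saved under pics/ and viewed, and the job is handed in when it is done.

Besides the shell and the picture viewer there is one more tool, called after "Request:" by a JSON object that holds its "op" and its "data". carry_out: Moves the arm, as the interface text tells. Its arguments: {"type":"object","properties":{"commands":{"type":"array"},"grip":{"type":"number"},"newtons":{"type":"number"}},"required":["commands"]}

```bash
mkdir -p pics; ls
cat > h.py <<'E'
import numpy as np,cv2,pickle
from plant import bot
def save(n,d): cv2.imwrite(f'pics/{n}.png',cv2.cvtColor(d['color'],cv2.COLOR_RGB2BGR)); pickle.dump(d,open(f'{n}.pkl','wb'))
E
python3 - <<'E'
from h import *
print(bot.sense())
for n in ['top','side','wrist']:
    d=bot.get_image(n); save(n+'0',d)
    for t in ['dial','camera','lightbox','scope']:
        if n=='wrist' : continue
        for r in bot.trace(t,d): print(n,t,round(r['confidence'],2),r['box'],r['region'].sum())
E
```

```text
pics
{'t': 0.0, 'joints': array([ 1.09651037e+00,  4.94203630e-01,  1.34615165e+00, -9.16003511e-06,
        1.30247854e+00, -9.54897719e-02]), 'joint_vel': array([-0.00047407, -0.00090432,  0.00068333, -0.000696  ,  0.00066525,
        0.00214699]), 'joint_torque': array([-2.45752184e-03, -8.78804612e+01, -3.81859517e+01,  7.04487646e-02,
        5.29774243e-02, -3.13614964e-05]), 'ee_pos': array([0.23095382, 0.58037231, 0.23231858]), 'tcp_rot': array([ 8.27586695e-01,  5.61337579e-01, -5.42341859e-04,  3.01674865e-04]), 'ft_force': array([ 0.6394144 , -0.86248364, -0.13439499]), 'torque': array([ 0.03045787,  0.0278717 , -0.0076151 ]), 'width': 0.09110221424285744}
top dial 0.65 [354.5, 251.2, 368.9, 265.2] 115
top dial 0.54 [332.1, 185.3, 350.6, 200.9] 187
top camera 0.66 [171.2, 257.2, 199.2, 285.0] 425
top camera 0.59 [149.3, 161.2, 174.9, 199.8] 657
top lightbox 0.84 [335.9, 232.0, 385.3, 275.0] 1563
top lightbox 0.63 [307.9, 160.4, 370.6, 214.9] 2692
top scope 0.68 [131.3, 121.0, 225.4, 241.2] 7141
side dial 0.74 [284.4, 265.4, 302.1, 286.4] 254
side dial 0.72 [239.9, 322.1, 254.0, 344.2] 198
side dial 0.52 [169.9, 109.7, 202.5, 134.9] 602
side camera 0.96 [113.6, 200.4, 145.0, 241.2] 806
side camera 0.87 [171.1, 112.9, 199.3, 136.8] 547
side lightbox 0.89 [256.9, 250.0, 337.3, 321.6] 3647
side lightbox 0.58 [224.1, 314.5, 283.2, 374.3] 2700
side scope 0.56 [141.6, 106.4, 253.7, 236.0] 6922
side scope 0.3 [257.6, 251.2, 337.3, 321.1] 3609
```

Run:
```python
import pickle,cv2
d=pickle.load(open('top0.pkl','rb'))['color'][:,:,::-1]
cv2.imwrite('pics/t_a.png',cv2.resize(d[100:300,110:400],None,fx=2.7,fy=2.7,interpolation=cv2.INTER_CUBIC))
d=pickle.load(open('side0.pkl','rb'))['color'][:,:,::-1]
cv2.imwrite('pics/s_a.png',cv2.resize(d[90:384,100:400],None,fx=2,fy=2,interpolation=cv2.INTER_CUBIC))
```

```text
(no output)
```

View pics/t_a.png

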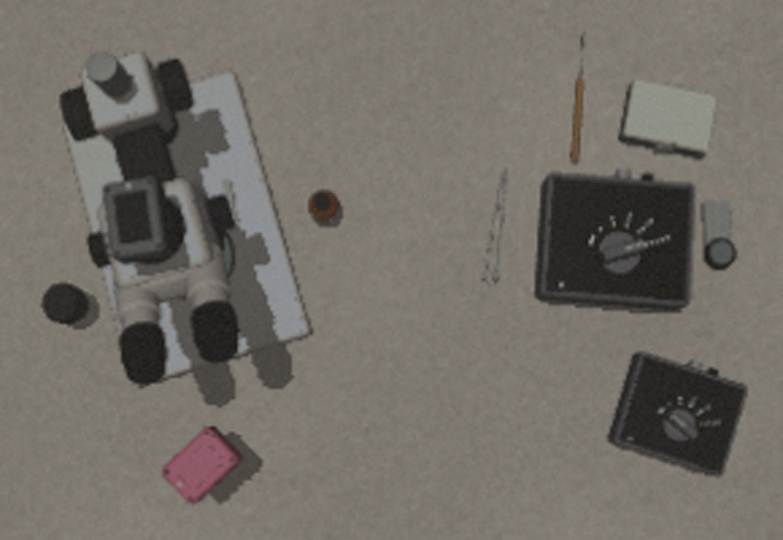

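View pics/s_a.png

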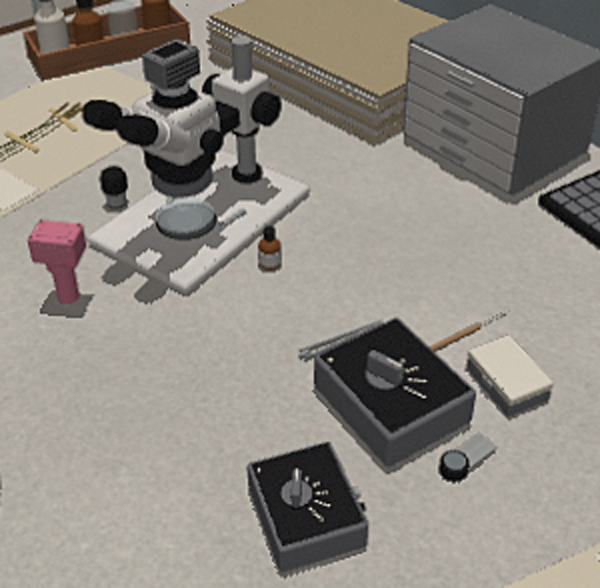

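View pics/wrist0.png

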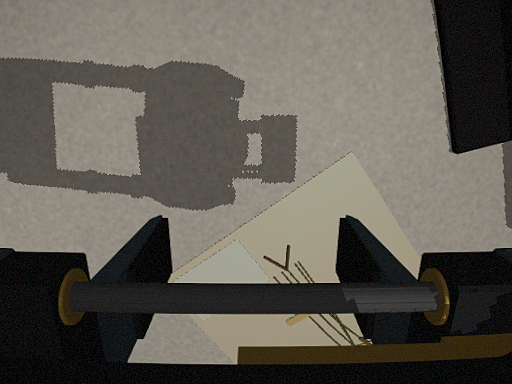

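The target is the larger lightbox, upper one in the top view (zoomed about 615,240). The camera sits on the scope at about (135,215), and the pink look-alike is at (200,465). Next I measure poses.

```bash
cat >> h.py <<'E'
from scipy.spatial.transform import Rotation as R
def pose(d,s=None):
    if 'mount' in d:
        T=np.eye(4);T[:3,:3]=R.from_quat(s['tcp_rot']).as_matrix();T[:3,3]=s['ee_pos'];return T@np.array(d['mount'])
    Rm=cv2.Rodrigues(np.array(d['rvec'],float))[0];T=np.eye(4);T[:3,:3]=Rm.T;T[:3,3]=-Rm.T@np.array(d['tvec']).ravel();return T
def rays(d,uv):
    uv=np.asarray(uv,float).reshape(-1,1,2);n=cv2.undistortPoints(uv,np.array(d['K']),np.array(d['dist_coeffs']))[:,0];return np.c_[n,np.ones(len(n))]
def cloud(d,mask,s=None):
    v,u=np.nonzero(mask&(d['depth']>0));z=d['depth'][v,u];T=pose(d,s)
    return (rays(d,np.c_[u,v])*z[:,None])@T[:3,:3].T+T[:3,3],np.c_[u,v]
def onplane(d,uv,z,s=None):
    T=pose(d,s);r=rays(d,uv)@T[:3,:3].T;return T[:3,3]+r*((z-T[2,3])/r[:,2])[:,None]
def proj(d,P,s=None):
    T=np.linalg.inv(pose(d,s));return cv2.projectPoints(np.asarray(P,float).reshape(-1,1,3),cv2.Rodrigues(T[:3,:3])[0],T[:3,3],np.array(d['K']),np.array(d['dist_coeffs']))[0][:,0]
E
python3 - <<'E'
from h import *
for n in ['top','side']:
    d=bot.get_image(n); print(n,pose(d)[:3,3])
    for t in ['lightbox','dial','camera']:
        for r in bot.trace(t,d):
            P,_=cloud(d,r['region']); 
            if t=='lightbox': P=P[abs(P[:,2]-.055)<.006]
            if t=='dial': P=P[abs(P[:,2]-.084)<.006]
            if t=='camera': P=P[P[:,2]>np.percentile(P[:,2],95)-.01]
            if len(P)<4: print(t,'few');continue
            (c,wh,a)=cv2.minAreaRect((P[:,:2]*1000).astype(np.float32)); print(t,round(r['confidence'],2),len(P),np.round(c,1),np.round(wh,1),round(a,1),'z',np.round(np.percentile(P[:,2],[5,50,95]),3))
    for t in ['scope']:
        r=bot.trace(t,d)[0];P,_=cloud(d,r['region']);P=P[abs(P[:,2]-.018)<.006]
        (c,wh,a)=cv2.minAreaRect((P[:,:2]*1000).astype(np.float32)); print(t,c,wh,a)
E
```

```text
top [0.39858248 0.00156502 1.20155742]
lightbox 0.73 2393 [ 551.  -219.6] [151.2 125.5] 85.7 z [0.051 0.055 0.059]
lightbox few
lightbox 0.67 23 [ 354.  -285.4] [65.2 11.6] 41.6 z [0.049 0.057 0.061]
dial 0.49 75 [ 536.8 -218.1] [11.9 42.3] 16.2 z [0.08  0.083 0.087]
dial few
camera 0.98 431 [331.4 181.7] [42.8 61.3] 45.5 z [0.11  0.114 0.117]
camera 0.72 565 [536.3 209.1] [62.2 42.6] 8.9 z [0.29  0.293 0.296]
scope (569.200927734375, 218.77197265625) (289.1629638671875, 189.60986328125) 17.416414260864258
side [ 0.02337386 -0.74115145  0.83374659]
lightbox 0.96 17 [ 364.3 -281.8] [23.5 10.3] 63.5 z [0.05  0.055 0.06 ]
dial 0.83 93 [ 536.4 -223. ] [14.7 39.9] 23.8 z [0.079 0.084 0.087]
dial few
camera 0.91 240 [534.  204.8] [61.6 45.4] 5.9 z [0.286 0.293 0.295]
camera 0.71 300 [333.2 180.7] [49.4 59.9] 45.2 z [0.108 0.115 0.118]
camera 0.65 805 [ 679.1 -283.7] [91.2 66.7] 79.3 z [0.027 0.031 0.034]
scope (683.1024169921875, 282.17584228515625) (584.1048583984375, 243.29000854492188) 29.063232421875
```

```bash
cat >> h.py <<'E'
def go(P,yaw=None):
    s=bot.sense();M=R.from_quat(s['tcp_rot']).as_matrix();y0=np.degrees(np.arctan2(M[1,0],M[0,0]))
    print('yaw',round(y0,2),'shift cm',np.round(M.T@(np.array(P)-s['ee_pos'])*100,2),'turn',None if yaw is None else round(-np.radians((yaw-y0+180)%360-180),3),'pos',np.round(s['ee_pos'],4),'j',np.round(s['joints'],2),'F',np.round(s['ft_force'],1),'w',round(s['width'],4),'t',s['t'])
E
python3 - <<'E'
from h import *
go([.48,-.07,.37],16.95);go([.537,-.2185,.23],16.95)
E
```

```text
yaw 68.3 shift cm [-51.25  47.19 -13.71] turn 0.896 pos [0.2311 0.5807 0.2329] j [ 1.1   0.49  1.35 -0.    1.3  -0.1 ] F [-0.   0.7  0.5] w 0.0911 t 1.05
yaw 68.3 shift cm [-62.94  57.97   0.29] turn 0.896 pos [0.2311 0.5807 0.2329] j [ 1.1   0.49  1.35 -0.    1.3  -0.1 ] F [-0.   0.7  0.5] w 0.0911 t 1.05
```

Request:
{"op": "carry_out", "data": {"commands": [[[0,0,-6],0],[[0,0,-12],0],[[-3,3,-14],0],[[-7,6.5,-14],0.1],[[-11,10.2,-14],0.2],[[-15,14,-14],0.3],[[-19,17.5,-14],0.4],[[-23,21.2,-14],0.5],[[-27,25,-14],0.6],[[-31,28.5,-14],0.7]], "grip": 1, "newtons": 30}}

```text
t: 2.3
ee_pos: [0.3816, 0.1856, 0.3731]
tcp_rot: [0.97, 0.242, 0.0, -0.0]
ft_force: [1.5, 0.9, 0.2]
width: 0.0911
```

Run:
```python
from h import *
go([.537,-.2185,.25],16.95)
```

```text
yaw 28.0 shift cm [-5.27 42.97 12.32] turn 0.193 pos [0.3816 0.1856 0.3731] j [ 0.31  0.08  1.57 -0.    1.5  -0.18] F [1.5 0.9 0.2] w 0.0911 t 2.3
```

Request:
{"op": "carry_out", "data": {"commands": [[[-0.6,5,0],0.1],[[-1.2,10,0],0.19],[[-1.8,15,0],0.19],[[-2.4,20,0],0.19],[[-3.1,25,2],0.19],[[-3.7,30,5],0.19],[[-4.3,35,8],0.19],[[-4.9,40,10],0.19],[[-5.3,43,11],0.19],[[-5.3,43,12],0.19]]}}

```text
t: 3.55
ee_pos: [0.5381, -0.2186, 0.2521]
tcp_rot: [0.989, 0.149, -0.0, 0.0]
ft_force: [-0.3, 1.1, 0.1]
width: 0.0913
```

Run:
```python
from h import *
go([.537,-.2185,.082],16.95)
s=bot.sense();d=bot.get_image('wrist');save('w1',d);print(np.round(d['mount'],3))
for t in ['dial','lightbox']:
  for r in bot.trace(t,d):
    P,_=cloud(d,r['region'],s)
    for h in ([.084] if t=='dial' else [.055]):
        Q=P[abs(P[:,2]-h)<.005]
        if len(Q)>5:
            (c,wh,a)=cv2.minAreaRect((Q[:,:2]*1000).astype(np.float32));print(t,r['confidence'],r['box'],len(Q),c,wh,a)
```

```text
yaw 17.19 shift cm [-0.1  -0.04 17.01] turn 0.004 pos [ 0.5381 -0.2186  0.2521] j [-0.49  0.41  1.43 -0.    1.3  -0.79] F [-0.3  1.1  0.1] w 0.0913 t 3.55
[[ 1.    -0.001 -0.     0.   ]
 [ 0.001  0.956  0.294 -0.082]
 [ 0.    -0.294  0.956 -0.152]
 [ 0.     0.     0.     1.   ]]
dial 0.79 [232.1, 152.0, 269.8, 196.5] 497 (537.88818359375, -220.33067321777344) (10.760453224182129, 41.769615173339844) 17.019420623779297
lightbox 0.78 [41.8, 106.1, 169.8, 230.2] 57 (370.5213317871094, -277.195068359375) (29.78225326538086, 9.457313537597656) 50.3796272277832
lightbox 0.75 [186.4, 88.3, 346.0, 249.0] 15043 (551.6812744140625, -220.8900146484375) (149.3473663330078, 124.5302734375) 85.41769409179688
```

View pics/w1.png

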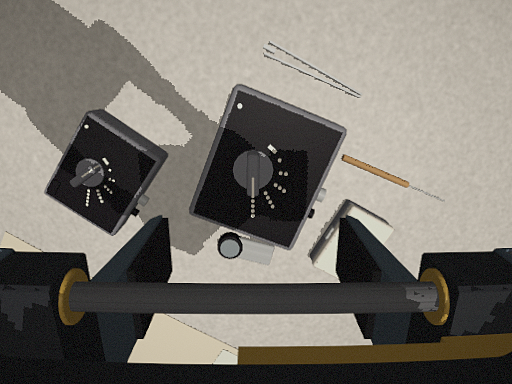

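The wrist view confirms the pointer is on the five-dot row (252,200). The two-dot row is at (285,173) and the off bar at (272,148), so the turn is 1.44 rad counterclockwise. I descend.

Request:
{"op": "carry_out", "data": {"commands": [[[-0.1,0.05,3],0],[[-0.1,0.05,7],0],[[-0.1,0.05,11],0],[[-0.1,0.05,14],0],[[-0.1,0.05,15.5],0],[[-0.1,0.05,16.3],0],[[-0.1,0.05,16.8],0],[[-0.1,0.05,17.0],0],[[-0.1,0.05,17.0],0],[[-0.1,0.05,17.0],0]], "grip": 0.5}}

```text
t: 4.95
ee_pos: [0.5371, -0.2177, 0.0833]
tcp_rot: [0.989, 0.15, 0.0, 0.0]
ft_force: [0.7, 0.6, 0.6]
width: 0.0458
```

Request:
{"op": "carry_out", "data": {"commands": [[[0,0,0],0],[[0,0,0],0],[[0,0,0],0],[[0,0,0],0],[[0,0,0],0],[[0,0,0],0],[[0,0,0],0],[[0,0,0],0],[[0,0,0],0],[[0,0,0],0]], "grip": 0, "newtons": 25}}

```text
t: 6.2
ee_pos: [0.5369, -0.2176, 0.0829]
tcp_rot: [0.989, 0.15, -0.0, 0.0]
ft_force: [-1.4, -0.4, 1.1]
width: 0.0117
```

Run:
```python
from h import *
go([.5375,-.2195,.082],99.45)
s=bot.sense();d=bot.get_image('wrist');save('w2',d)
```

```text
yaw 17.3 shift cm [0.   0.2  0.09] turn -1.434 pos [ 0.5369 -0.2176  0.0829] j [-0.49  0.61  1.61 -0.    0.91 -0.79] F [-1.4 -0.4  1.1] w 0.0117 t 6.2
```

View pics/w2.png

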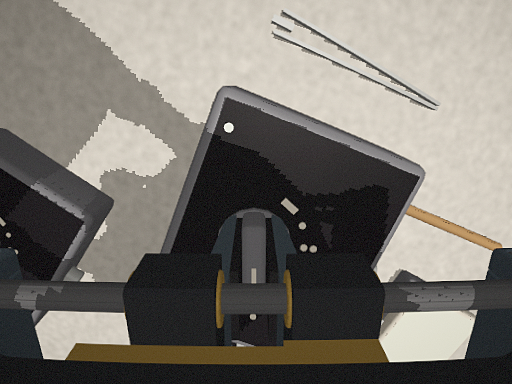

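Request:
{"op": "carry_out", "data": {"commands": [[[0,0.1,0],-0.05],[[0,0.15,0],-0.18],[[0,0.15,0],-0.32],[[0,0.15,0],-0.46],[[0,0.15,0],-0.6],[[0,0.15,0],-0.74],[[0,0.15,0],-0.88],[[0,0.15,0],-1.02],[[0,0.15,0],-1.16],[[0,0.15,0],-1.3]]}}

```text
t: 7.5
ee_pos: [0.5358, -0.2192, 0.0829]
tcp_rot: [0.694, 0.72, -0.001, -0.001]
ft_force: [-12.2, -7.1, 7.3]
width: 0.0121
```

Request:
{"op": "carry_out", "data": {"commands": [[[0,0,0],-0.08],[[0,0,0],-0.14],[[0,0,0],-0.14],[[0,0,0],-0.14],[[0,0,0],-0.14],[[0,0,0],-0.14],[[0,0,0],-0.14],[[0,0,0],-0.14],[[0,0,0],-0.14],[[0,0,0],-0.14]]}}

```text
t: 8.75
ee_pos: [0.5358, -0.2194, 0.0829]
tcp_rot: [0.644, 0.765, -0.001, -0.001]
ft_force: [-12.3, -7.6, 7.4]
width: 0.0118
```

Run:
```python
from h import *
go([.5375,-.2195,.082],99.45)
s=bot.sense();d=bot.get_image('wrist');save('w3',d);print(s['torque'])
```

```text
yaw 99.82 shift cm [-0.03  0.17  0.09] turn 0.007 pos [ 0.5358 -0.2194  0.0829] j [-0.49  0.61  1.61 -0.    0.92 -2.23] F [-12.3  -7.6   7.4] w 0.0118 t 8.75
[-1.45445241  2.30238079 -0.02585791]
```

View pics/w3.png

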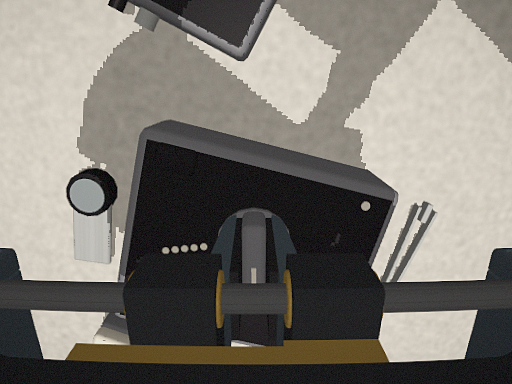

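The bar turned with the jaws, and the five-dot row (185,248) is now left behind. I release, rise and check.

Request:
{"op": "carry_out", "data": {"commands": [[[0,0,0],0],[[0,0,0],0],[[0,0,0],0],[[0,0,0],0],[[0,0,0],0],[[0,0,0],0],[[0,0,0],0],[[0,0,-1],0],[[0,0,-3],0],[[0,0,-6],0]], "grip": 0.5}}

```text
t: 10.05
ee_pos: [0.537, -0.2188, 0.1437]
tcp_rot: [0.644, 0.765, -0.0, -0.001]
ft_force: [-0.2, -0.4, -0.5]
width: 0.0459
```

Request:
{"op": "carry_out", "data": {"commands": [[[0,0,-5],0],[[0,0,-10],0],[[0,0,-15],0],[[0,0,-20],0],[[0,0,-25],0],[[0,0,-28],0],[[0,0,-28.5],0],[[0,0,-28.5],0],[[0,0,-28.5],0],[[0,0,-28.5],0]], "grip": 1}}

```text
t: 11.3
ee_pos: [0.5371, -0.2189, 0.427]
tcp_rot: [0.644, 0.765, -0.0, -0.001]
ft_force: [-0.4, -0.1, -0.1]
width: 0.0912
```

Run:
```python
from h import *
go([.536,.209,.40],98.9)
s=bot.sense();d=bot.get_image('wrist');save('w4',d)
for t in ['dial']:
  for r in bot.trace(t,d):
    P,_=cloud(d,r['region'],s);Q=P[abs(P[:,2]-.084)<.005]
    if len(Q)>5:
        (c,wh,a)=cv2.minAreaRect((Q[:,:2]*1000).astype(np.float32));print(t,r['confidence'],r['box'],len(Q),c,wh,a)
im=d['color'][60:300,130:400,::-1];cv2.imwrite('pics/w4z.png',cv2.resize(im,None,fx=2.4,fy=2.4,interpolation=cv2.INTER_CUBIC))
```

```text
yaw 99.81 shift cm [42.18  7.18  2.73] turn 0.016 pos [ 0.5371 -0.2189  0.427 ] j [-0.49  0.31  1.13 -0.    1.71 -2.23] F [-0.4 -0.1 -0.1] w 0.0912 t 11.3
dial 0.57 [238.5, 130.3, 266.6, 160.2] 243 (538.046142578125, -220.236328125) (41.376739501953125, 11.688551902770996) 9.565950393676758
```

View pics/w4z.png

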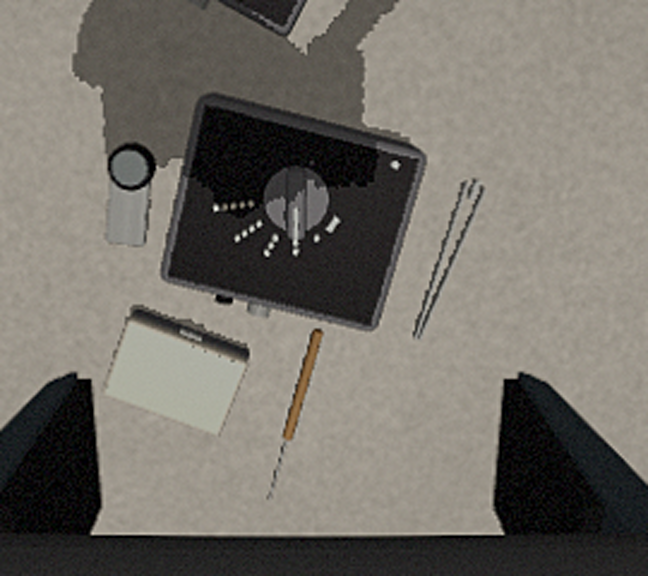

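The pointer is on the two-dot row: bar at 9.6° against 9.45° expected. Next, over the microscope.

Request:
{"op": "carry_out", "data": {"commands": [[[3,0.5,0],0],[[8,1.4,0],0],[[13,2.2,0],0],[[18,3,0],0],[[23,3.9,0],0],[[28,4.8,0],0],[[33,5.6,0],0],[[38,6.5,0],0],[[41,7,0],0],[[42.2,7.2,0],0.016]]}}

```text
t: 12.65
ee_pos: [0.5361, 0.2106, 0.4276]
tcp_rot: [0.65, 0.76, -0.0, -0.0]
ft_force: [-0.7, -0.6, 0.3]
width: 0.0913
```

Request:
{"op": "carry_out", "data": {"commands": [[[0,0,0],0],[[0,0,0],0],[[0,0,0],0],[[0,0,0],0],[[0,0,0],0],[[0,0,0],0],[[0,0,0],0],[[0,0,0],0],[[0,0,0],0],[[0,0,0],0]]}}

```text
t: 13.9
ee_pos: [0.5364, 0.2092, 0.4279]
tcp_rot: [0.65, 0.76, -0.0, -0.0]
ft_force: [0.3, -0.5, -0.4]
width: 0.091
```

Run:
```python
from h import *
go([.536,.209,.275],98.9)
s=bot.sense();d=bot.get_image('wrist');save('w5',d)
for r in bot.trace('camera',d):
    P,_=cloud(d,r['region'],s);print(r['box'],np.percentile(P[:,2],[5,50,95]))
    Q=P[abs(P[:,2]-.293)<.006]
    if len(Q)>5:
        (c,wh,a)=cv2.minAreaRect((Q[:,:2]*1000).astype(np.float32));print(r['confidence'],len(Q),c,wh,a)
```

```text
yaw 98.89 shift cm [-1.000e-02 -4.000e-02  1.529e+01] turn -0.0 pos [0.5364 0.2092 0.4279] j [ 0.27  0.3   1.14  0.    1.71 -1.46] F [ 0.3 -0.5 -0.4] w 0.091 t 13.9
[234.5, 0.0, 269.3, 20.1] [0.0585332  0.11110852 0.11474746]
[225.4, 144.4, 279.7, 216.5] [0.28031105 0.29279946 0.29415501]
0.59 3361 (536.923095703125, 207.23507690429688) (60.8993034362793, 44.210105895996094) 9.13870620727539
```

View pics/w5.png

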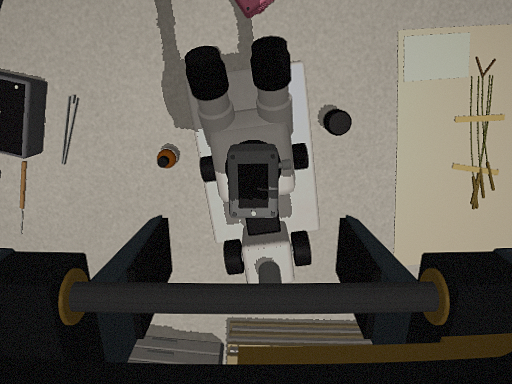

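The camera on the tube is at (252,181) in the wrist view, clear on both sides. I descend with the jaws open.

Request:
{"op": "carry_out", "data": {"commands": [[[-0.1,0,3],0],[[-0.1,0,6.5],0],[[-0.1,0,9],0],[[-0.1,0,11],0],[[-0.1,0,12.5],0],[[-0.1,0,13.7],0],[[-0.1,0,14.6],0],[[-0.1,0,15.2],0],[[-0.1,0,15.2],0],[[-0.1,0,15.2],0]]}}

```text
t: 15.25
ee_pos: [0.5368, 0.2082, 0.2763]
tcp_rot: [0.65, 0.76, 0.0, 0.0]
ft_force: [-0.0, 0.4, 0.0]
width: 0.0908
```

Run:
```python
from h import *
go([.536,.208,.275],98.9)
s=bot.sense();d=bot.get_image('wrist');save('w6',d)
for r in bot.trace('camera',d):
    P,_=cloud(d,r['region'],s)
    Q=P[abs(P[:,2]-.293)<.006]
    if len(Q)>5:
        (c,wh,a)=cv2.minAreaRect((Q[:,:2]*1000).astype(np.float32));print(r['confidence'],len(Q),c,wh,a)
```

```text
yaw 98.89 shift cm [-0.01 -0.08  0.13] turn -0.0 pos [0.5368 0.2082 0.2763] j [ 0.27  0.38  1.41  0.    1.35 -1.46] F [-0.   0.4  0. ] w 0.0908 t 15.25
0.87 8523 (537.0250854492188, 207.34768676757812) (62.049373626708984, 44.39279556274414) 9.497342109680176
```

View pics/w6.png

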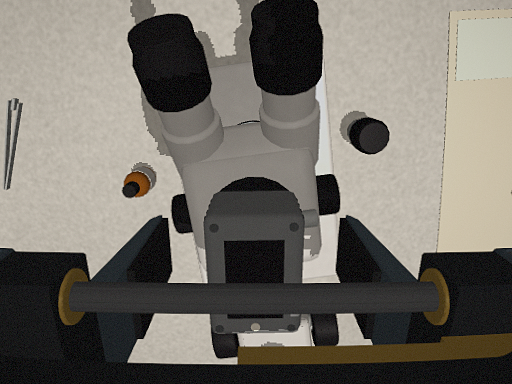

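The housing (205–303 px) is centred between the jaws (170–340 px). I close lightly and read the side force.

Request:
{"op": "carry_out", "data": {"commands": [[[0,0,0],0],[[0,0,0],0],[[0,0,0],0],[[0,0,0],0],[[0,0,0],0],[[0,0,0],0],[[0,0,0],0],[[0,0,0],0],[[0,0,0],0],[[0,0,0],0]], "grip": 0, "newtons": 10}}

```text
t: 16.6
ee_pos: [0.5365, 0.2081, 0.2759]
tcp_rot: [0.65, 0.76, -0.0, 0.0]
ft_force: [1.0, 0.3, 0.1]
width: 0.0439
```

Run:
```python
from h import *
go([.536,.208,.275],98.9);print(bot.sense()['torque'])
```

```text
yaw 98.89 shift cm [-0.01 -0.06  0.09] turn -0.0 pos [0.5365 0.2081 0.2759] j [ 0.27  0.38  1.41 -0.    1.35 -1.46] F [1.  0.3 0.1] w 0.0439 t 16.6
[ 0.0600284  -0.01444138  0.00733778]
```

Request:
{"op": "carry_out", "data": {"commands": [[[0,0,0],0],[[0,0,0],0],[[0,0,0],0],[[0,0,-0.1],0],[[0,0,-0.3],0],[[0,0,-0.5],0],[[0,0,-0.7],0],[[0,0,-0.9],0],[[0,0,-1.0],0],[[0,0,-1.0],0]], "newtons": 30}}

```text
t: 17.85
ee_pos: [0.5365, 0.2082, 0.286]
tcp_rot: [0.65, 0.76, 0.0, 0.0]
ft_force: [0.1, 0.1, -3.2]
width: 0.0439
```

Run:
```python
from h import *
go([.5365,.2081,.2999],98.9);print(bot.sense()['torque'])
s=bot.sense();d=bot.get_image('side');save('s7',d)
im=d['color'][90:190,130:260,::-1];cv2.imwrite('pics/s7z.png',cv2.resize(im,None,fx=6,fy=6,interpolation=cv2.INTER_CUBIC))
```

```text
yaw 98.89 shift cm [-0.   -0.   -1.39] turn -0.0 pos [0.5365 0.2082 0.286 ] j [ 0.27  0.38  1.4   0.    1.37 -1.46] F [ 0.1  0.1 -3.2] w 0.0439 t 17.85
[0.06540057 0.03869903 0.01610499]
```

View pics/s7z.png

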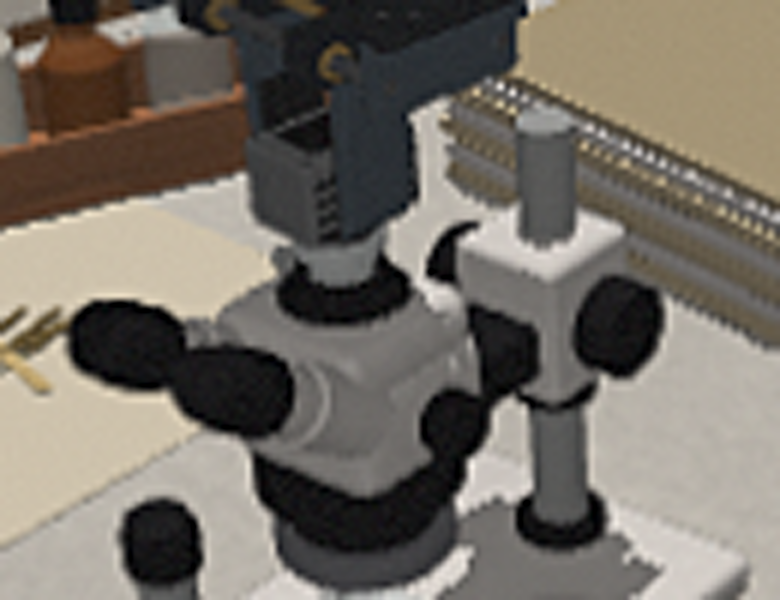

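The side view shows the camera following the jaws, with the light sleeve showing at (340,262). The force is weight only, 3.2 N, with no side load. I raise the remaining 14 mm.

Request:
{"op": "carry_out", "data": {"commands": [[[0,0,-0.2],0],[[0,0,-0.4],0],[[0,0,-0.6],0],[[0,0,-0.8],0],[[0,0,-1.0],0],[[0,0,-1.2],0],[[0,0,-1.3],0],[[0,0,-1.4],0],[[0,0,-1.4],0],[[0,0,-1.4],0]]}}

```text
t: 19.15
ee_pos: [0.5365, 0.2081, 0.2999]
tcp_rot: [0.65, 0.76, -0.0, -0.0]
ft_force: [0.7, 0.5, -2.5]
width: 0.0441
```

Run:
```python
from h import *
go([.5365,.2081,.2999],98.9);print(bot.sense()['torque'])
s=bot.sense()
for n in ['side','wrist']:
  d=bot.get_image(n);save(n+'8',d)
  for r in bot.trace('camera',d)[:1]:
    P,_=cloud(d,r['region'],s);print(n,r['box'],np.percentile(P[:,2],[50,90,95,99]))
  if n=='side':
    im=d['color'][90:190,130:260,::-1];cv2.imwrite('pics/s8z.png',cv2.resize(im,None,fx=6,fy=6,interpolation=cv2.INTER_CUBIC))
    a=[.5365,.2081]
    for z in [.237,.246,.261,.270,.277]:
       print(z,(proj(d,[a+[z]])[0]-[130,90])*6)
```

```text
yaw 98.89 shift cm [-0. -0. -0.] turn -0.0 pos [0.5365 0.2081 0.2999] j [ 0.27  0.37  1.37 -0.    1.4  -1.46] F [ 0.7  0.5 -2.5] w 0.0441 t 19.15
[ 0.03797598 -0.03325688  0.00959519]
side [115.2, 201.4, 143.8, 240.9] [0.09621651 0.11614407 0.11694025 0.11830206]
0.237 [339.24929186 263.57062522]
0.246 [337.54275296 245.46011837]
0.261 [334.67297508 214.93915537]
0.27 [332.93568315 196.42215483]
0.277 [331.57641167 181.91289458]
wrist [200.1, 190.1, 307.8, 331.8] [0.31646561 0.31753771 0.3177736  0.31826214]
```

View pics/s8z.png

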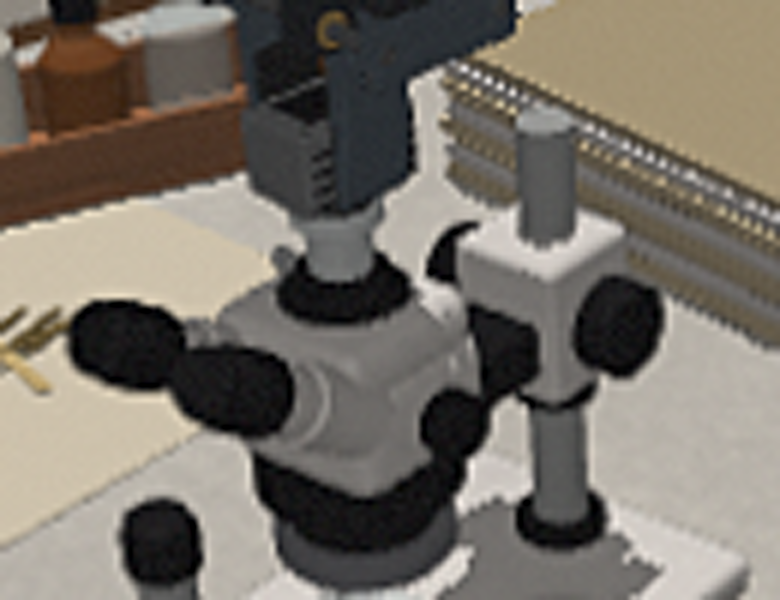

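View pics/wrist8.png

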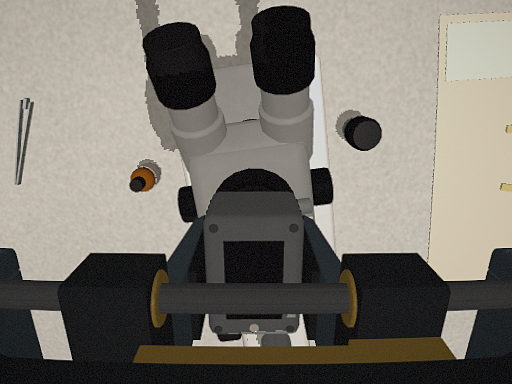

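Run:
```python
from h import *
import pickle
s=bot.sense()
# camera-top depth patch, frame before (w6, TCP z .2763) and now
for n,z in [('w6',.2763),('wrist8',.2999)]:
    d=pickle.load(open(n+'.pkl','rb'));m=np.zeros((384,512),bool);m[215:235,215:290]=1
    s2=dict(s);s2['ee_pos']=np.array([.5365,.2081,z])
    P,_=cloud(d,m,s2);print(n,np.median(P[:,2]),P[:,2].std())
d=pickle.load(open('side8.pkl','rb'));d0=pickle.load(open('side0.pkl','rb'))
im=d['color'][120:145,172:205,::-1];cv2.imwrite('pics/s9z.png',cv2.resize(im,None,fx=20,fy=20,interpolation=cv2.INTER_NEAREST))
print(s['t'],s['ee_pos'],s['joint_vel'].round(4))
```

```text
w6 0.292367268177934 0.0009811256271812627
wrist8 0.316330579445153 0.0011028389299705891
19.35 [0.53652628 0.20813945 0.29988544] [-0.0002 -0.0011  0.0006  0.0007 -0.0021 -0.0005]
```

View pics/s9z.png

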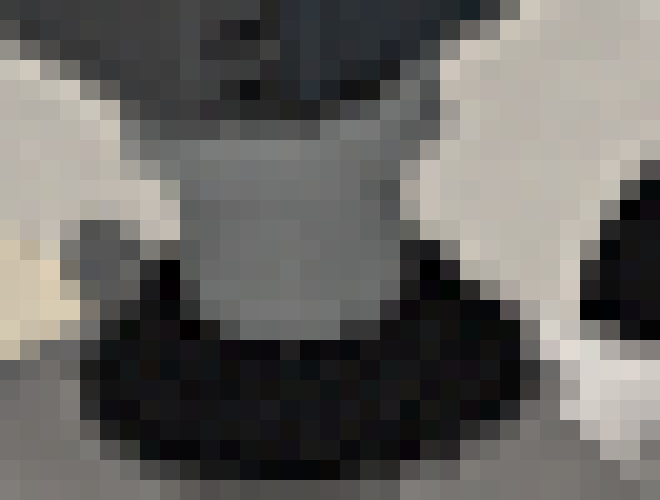

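The housing top rose 23.96 mm, and in the side view the sleeve meets the rim with no light sleeve below the ring. I check the dial once more and hand in.

Run:
```python
from h import *
d=bot.get_image('side');save('s10',d)
im=d['color'][240:340,220:380,::-1];cv2.imwrite('pics/s10z.png',cv2.resize(im,None,fx=5,fy=5,interpolation=cv2.INTER_CUBIC))
s=bot.sense();print(s['t'],s['ee_pos'],s['ft_force'],s['width'])
```

```text
19.4 [0.53653325 0.20812184 0.29988297] [-0.12537723  0.31635941 -2.1934592 ] 0.0436095019899576
```

View pics/s10z.png

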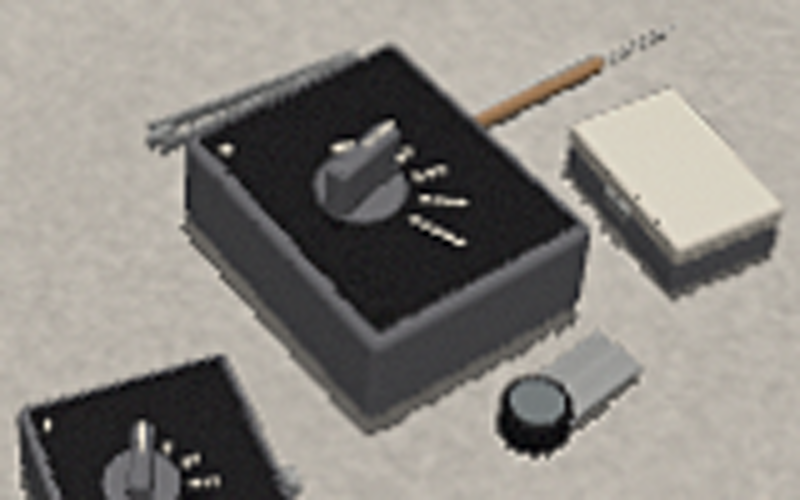

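Run:
```python
from h import *
print(bot.close_job())
```

```text
the job is handed in; nothing more can be done
None
```

The dial is at the two-dot mark, and the arm is holding the camera still with its engraved ring level with the tube's rim. I handed the job in at about 19.4 s; it returned no verdict.

- **Dial:** I pinched the bar of the larger control box and turned it from five dots down to two, then let go so it could click in. Afterwards the bar measured 9.6°, against 9.45° expected for two dots. The wrist picture shows the pointer on the two-dot row. In the last side view the raised bar hides that row, so that view only roughly confirms it.
- **Side load while turning:** the wrist force reached about 16 N, because the grip was slightly off the dial's axis.
- **Camera:** I closed on it lightly first and found about 1 N of side force. I then gripped at 30 N and drew it straight up. The gripper rose 24.0 mm, and depth readings put the housing top 23.96 mm higher. The force was weight only (2–3 N), with under 1 N sideways.
- **Ring at the rim:** the side picture fits, with the light sleeve ending at the tube's rim. The dark ring can't be told from the black rim at that resolution, so its height rests on the measured lift.
- **Other objects:** I touched nothing else, and the things visible in the last pictures looked undisturbed.

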